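Slide the drip tray under the plant riser

TASK

Push the flat rectangular ceramic drip tray along the shelf with the fingertips and slide it in under the low steel riser that carries the small blue pot, until it is centred beneath: square with the riser and sticking out equally at both open sides. The tray must stay flat on the shelf, never lifted or tipped, and the pot and all the other things on the shelf stay where they are.

Things in the scene. Friction and masses are not known exactly. Their poses are not given: they have to be found in the camera images.
- tray: Flat rectangular white ceramic drip tray, loose on the shelf: 90 mm wide (its x), 170 mm long (its y), 18 mm tall, rim 6 mm thick, upright outer sides, about 0.35 kg; same end for end. Origin at the centre of its underside, z up. It starts on the left or the right of the riser, its long axis roughly (within 0.5 rad) along the riser's passage, out of line with it.
- riser: Low plant riser of steel strip, screwed down: a bridge whose passage runs through along its y (roughly left-right for the robot), 106 mm wide (x), 24 mm high and 64 mm deep (y). Walls 5 mm thick; deck top 28 mm above the shelf; 3 mm high foot flanges out to x = +-74 mm. Origin on the shelf in the middle of the passage, z up.
- pot: Small blue glazed pot with a succulent, loose, standing on the middle of the riser: 58 mm across at the rim, 48 mm tall (rim 76 mm above the shelf, leaves to about 110 mm, not solid). Origin at the centre of its underside. Not to be disturbed.
- mister: Clear plastic mister bottle with a white spray head, loose, 64 mm across and about 140 mm tall, standing on the other side of the riser from the tray. Origin at the centre of its underside. Not to be disturbed.
- trowel: Aluminium trowel with a wooden grip lying at the far side of the work, about 265 mm long along its x, 56 mm wide, 22 mm high. Origin on the shelf at mid-length. Not to be disturbed.
- dibber: Beech dibber with a T grip, lying at the far side of the work along its y, about 170 mm long, 22 mm high, 80 mm across the grip. Origin on the shelf under about mid-length. Not to be disturbed.
- flowerpot: Terracotta pot beyond the riser, 80 mm across, 70 mm tall. Origin at the centre of its underside. Not to be disturbed.
- saucer: Round white ceramic saucer beyond the riser, 110 mm across, 18 mm tall. Origin at the centre of its underside. Not to be disturbed.
- jar: Glass jar with a steel lid, 56 mm across, 75 mm tall, near the robot, on its right. Origin at the centre of its underside. Not to be disturbed.
Mind the look-alikes: they are no part of the job. Leave any pink or purple look-alike of the tray alone.

How it is judged (in metres and radians):
At the end, for the whole second after the job is handed in: The tray lies flat and at rest under the riser, its middle within 12 mm of the riser's middle along and across the passage, within 0.12 rad of square; pot, mister, trowel, dibber, terracotta pot, saucer and jar are within 15 mm of where they began (y of tray in the frame of riser between -0.012 and 0.012 m and x of tray in the frame of riser between -0.012 and 0.012 m and angle between the y axis of tray and the y axis of riser, either way round below 0.12 rad and angle between tray's own z axis and vertical below 0.04 rad and height (world z) of tray below 0.004 m and linear speed of tray below 0.01 m/s and distance of each of pot, mister, trowel, dibber, flowerpot, saucer, jar from where it was at the start of the episode below 0.015 m); the robot touches nothing.
It fails at once if the tray is lifted off the shelf (origin 6 mm up) (height (world z) of tray above 0.006 m).
It fails at once if the tray tips by more than 0.08 rad (angle between tray's own z axis and vertical above 0.08 rad).
It fails at once if the pot or another bystander is shifted by more than 15 mm (distance of any of pot, mister, trowel, dibber, flowerpot, saucer, jar from where it was at the start of the episode above 0.015 m).
It also fails if it takes over 70 s, if anything falls off the work surface, if the arm or the gripper's body presses on something with over 40 N, if the wrist force passes 120 N, or if a joint passes its speed limit or range.

ROBOT

A 7-joint arm with a two-finger parallel gripper is mounted at the origin on the work surface. World frame = base frame: x ahead of the robot, y to its left, z up, the work surface at z = 0. Lengths are in mm, angles in rad, forces in N, time in s.
With the tool pointing down it reaches from about 400 to 875 mm from the base axis. Payload 6.5 kg.
Tool frame: the origin (TCP) lies at the very end of the fingers, on their centre line; the grasp point (between the pads) lies 19 mm behind it (hold_point_z is the z of the grasp point in the tool frame, in mm); z points along the fingers, y is the direction in which the jaws open and shut (so a half turn about z gives the same grasp; the last joint's range is limited). The gripper opens to 85 mm and grips with 20 to 120 N. Pads are 22 mm wide; open, the fingers measure 114 mm over their backs; the gripper's body (76 mm by 85 mm) begins 54 mm behind the grasp point. The pads swing forward as they close: fully open they stand 13 mm farther back than shut.
Start: joints at [1.134, 0.536, -0.004, 1.538, 0.003, 1.067, -0.071], TCP at [235.529, -605.819, 197.49] pointing down, gripper open.
Joint ranges: [-2.7, 2.7], [-0.37, 2.16], [-1.27, 1.26], [0.24, 2.4], [-1.31, 4.45], [0.19, 1.91], [-2.76, 2.76]. Speed limits (rad/s): [2.39, 2.39, 3.14, 3.14, 3.14, 3.14, 3.14].

INTERFACE

Orientations are given as a unit quaternion [x, y, z, w].
In Python, from workcell import * gives the robot as it stands. Calls block until the motion is done:
- move_to(position, orientation): joint-space move of the TCP to a pose.
- servo_line(position, speed=150, frame=None): straight line of the TCP; frame=None keeps the orientation; speed is the mean speed in mm/s.
- goto_joints(angles): joint-space move.
- gripper_to(opening, grasp_force=None): opening from 0.0 (shut) to 1.0 (fully open); grasp_force is the grip in N (None keeps the last); returns when the fingers have stopped.
- pause(seconds).
- solve_ik(position, orientation): joint angles nearest the present ones, or None.
- grab_frame(name): name is "scene" or "top" or "wrist"; returns a dict with "image" (420x560x3 uint8, red, green, blue), "depth" (420x560 float32, mm along the optical axis (not along the pixel's ray), 0 where there is no reading), "mtx" (3x3 intrinsics, pixels), "xyz" and "attitude" of the camera in the world. Camera axes: x right, y up, looking along -z (the intrinsics and any distortion apply to the point x, -y, -z); pixel columns grow to the right and rows downward; lengths in mm; the calibration is good to about 2 mm. A picture is of the moment at which its call begins.
A pose or a line that the arm cannot do raises MotionError and nothing moves.
- finish_job(): hands the job in, once; it reports no verdict.
Readings, each from a call of its own:
- get_time(): time.
- get_joint_positions(): joint angles.
- get_dq(): joint speeds.
- get_effort(): joint torques, N m.
- get_position(): TCP position.
- get_eef_rot(): TCP orientation.
- get_ft_force(): force on the tool from outside, world axes, zero at the start.
- get_torque(): the same for the moment, N m.
- get_opening(): opening from 0.0 (shut) to 1.0 (fully open).
Only numpy, scipy, OpenCV 4.12 (cv2) and the standard library are available. Lean on these libraries where they do the work, as an engineer would, in place of code of your own. Each camera call takes 0.05 s, during which the arm holds its last target.

## Working session

There is one attempt and no reset: what is moved stays moved. The work goes in short steps, each a Python script; the robot and the scene stay as the last script left them, time stands still between calls to the robot, and variables do not carry over. Pictures are saved under pics/ and viewed, and the job is handed in when it is done.

```bash
ls; mkdir -p pics
python3 - <<'E'
from workcell import *
import cv2,numpy as np
print(get_time())
for n in ("scene","top"):
    f=grab_frame(n); cv2.imwrite(f"pics/{n}0.png",f["image"][:,:,::-1]); np.savez(f"{n}0.npz",**f)
    print(n,f["xyz"],f["attitude"],f["mtx"].tolist(),{k for k in f})
E
```

```text
pics
0.0
scene [1114.31959877  122.10826877 1007.87331808] [0.1771462  0.24772747 0.76819315 0.56314262] [[411.5774729989987, 0.0, 277.0619234278211], [0.0, 411.5774729989987, 215.29108236210112], [0.0, 0.0, 1.0]] {'attitude', 'xyz', 'depth', 'mtx', 'image'}
top [ 325.09244868 -105.18638073 1238.69476437] [ 0.03457795 -0.04624258 -0.69781692  0.71394505] [[451.0291688274646, 0.0, 283.44921954301554], [0.0, 451.0291688274646, 210.00700671297386], [0.0, 0.0, 1.0]] {'attitude', 'xyz', 'depth', 'mtx', 'image'}
```

View pics/top0.png

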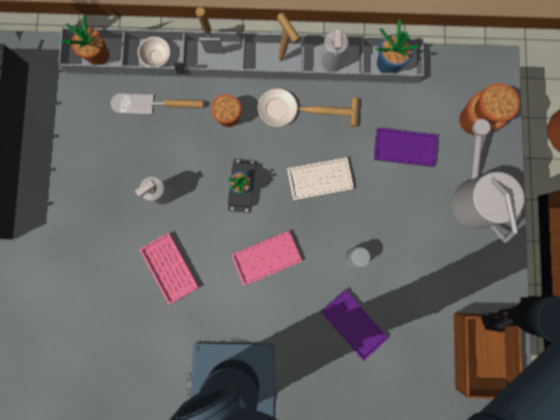

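View pics/scene0.png

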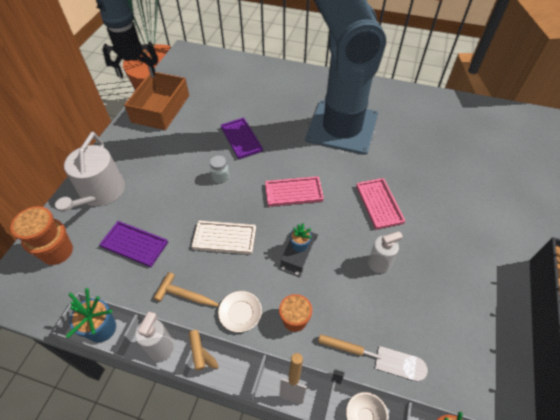

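```bash
cat > h.py <<'E'
import cv2,numpy as np
from scipy.spatial.transform import Rotation as R
def cloud(f):
    d=f["depth"];m=f["mtx"];v,u=np.mgrid[:d.shape[0],:d.shape[1]]
    p=np.stack([(u-m[0,2])/m[0,0]*d,-(v-m[1,2])/m[1,1]*d,-d],-1)
    return p@R.from_quat(f["attitude"]).as_matrix().T+f["xyz"]
def tray(f,pr=False):
    P=cloud(f);im=f["image"].astype(int)
    X,Y,Z=P[...,0],P[...,1],P[...,2]
    hsv=cv2.cvtColor(f["image"],cv2.COLOR_RGB2HSV)
    m=(im.min(-1)>120)&(hsv[...,1]<70)&(Z<35)&(f["depth"]>0)
    n,l,s,c=cv2.connectedComponentsWithStats(cv2.morphologyEx(m.astype(np.uint8),cv2.MORPH_CLOSE,np.ones((5,5))))
    return P,m,n,l,s,c
E
python3 - <<'E'
from h import *
for n in("top","scene"):
    f=np.load(n+"0.npz"); P,m,k,l,s,c=tray(f)
    for i in range(1,k):
        if s[i,4]>60:
            q=P[(l==i)&m]; r=cv2.minAreaRect(q[:,:2].astype(np.float32)); print(n,c[i].round(),s[i,4],r,q[:,2].min().round(),q[:,2].max().round())
    X,Y,Z=P[...,0],P[...,1],P[...,2]
    print("table z",np.median(Z[(X>300)&(X<450)&(Y>-150)&(Y<-100)]))
    # riser deck
    v=f["image"].max(-1); 
    for lo,hi in((15,40),(18,45)):
      mm=(Z>lo)&(Z<hi)&(X>300)&(X<560)&(Y>-80)&(Y<100)
      nn,L,S,C=cv2.connectedComponentsWithStats(mm.astype(np.uint8))
      for i in range(1,nn):
        if S[i,4]>60:
            q=P[L==i];print("riser?",C[i].round(),S[i,4],cv2.minAreaRect(q[:,:2].astype(np.float32)),np.median(q[:,2]))
    im=f["image"]
    u,vv=(280,180) if n=="top" else (270,240)
    cr=im[vv-90:vv+90,u-120:u+120] 
    cv2.imwrite(f"pics/{n}c.png",cv2.resize(cr,None,fx=3.2,fy=3.2,interpolation=cv2.INTER_CUBIC)[:,:,::-1])
E
```

```text
top [36. 22.] 1182 ((1400.173583984375, 1009.8638916015625), (377.44329833984375, 95.2885513305664), 88.12823486328125) -774.0 -735.0
top [158.  23.] 902 ((1409.853271484375, 478.19921875), (426.5060729980469, 72.49842071533203), 89.83287048339844) -769.0 -734.0
top [249.  26.] 662 ((1411.557861328125, 59.46235656738281), (331.4356994628906, 67.42890167236328), 89.69477081298828) -768.0 -733.0
top [472.  44.] 4899 ((1235.168212890625, -781.243896484375), (1271.294189453125, 447.826416015625), 88.23066711425781) -770.0 -731.0
top [154.  51.] 729 ((904.0355224609375, 253.12986755371094), (94.25634002685547, 96.55876159667969), 0.1730196326971054) -5.0 35.0
top [180.  48.] 67 ((918.787841796875, 187.15357971191406), (20.582218170166016, 61.4144401550293), 88.83612060546875) -1.0 10.0
top [220.  59.] 729 ((907.4275512695312, 69.14755249023438), (127.4178695678711, 79.17174530029297), 89.16737365722656) -4.0 25.0
top [275.  59.] 908 ((908.6397705078125, -99.68318939208984), (134.02700805664062, 82.5091552734375), 87.41981506347656) -4.0 16.0
top [292.  47.] 69 ((941.553955078125, -140.213
[... 3314 characters left out ...]
. 406.] 1282 ((884.8211059570312, 229.74911499023438), (66.16031646728516, 142.7436065673828), 10.978515625) -1.0 35.0
scene [301. 406.] 515 ((910.4656982421875, 89.96627807617188), (88.47482299804688, 63.67375564575195), 89.98004150390625) 0.0 32.0
table z 10.838415560786416
riser? [309. 198.] 101 ((356.91796875, -25.19194793701172), (47.13495635986328, 113.8304672241211), 47.58233642578125) 19.299032329297233
riser? [302. 247.] 223 ((519.6859741210938, -3.925689697265625), (64.21878051757812, 84.03742218017578), 85.21626281738281) 29.604659889923937
riser? [302. 247.] 235 ((519.6859741210938, -3.925689697265625), (64.21878051757812, 84.03742218017578), 85.21626281738281) 29.780359372155544
```

```bash
sleep 1
```

```text
(no output)
```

View pics/topc.png

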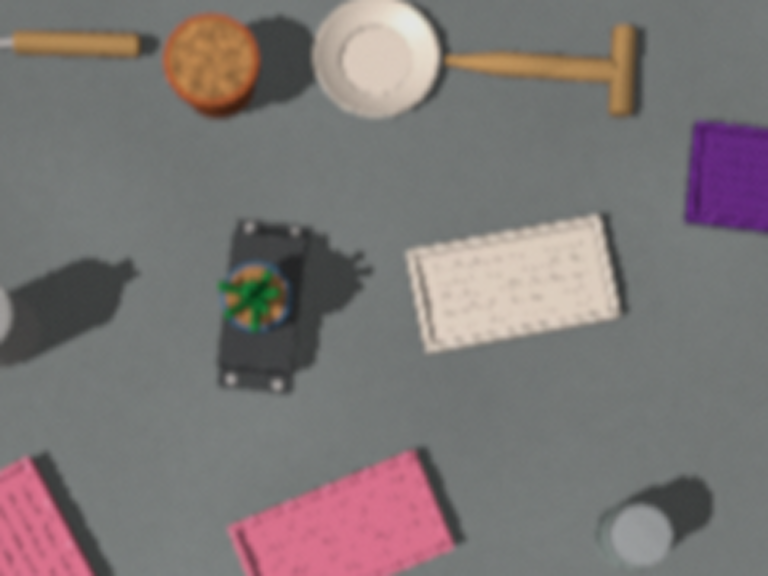

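View pics/scenec.png

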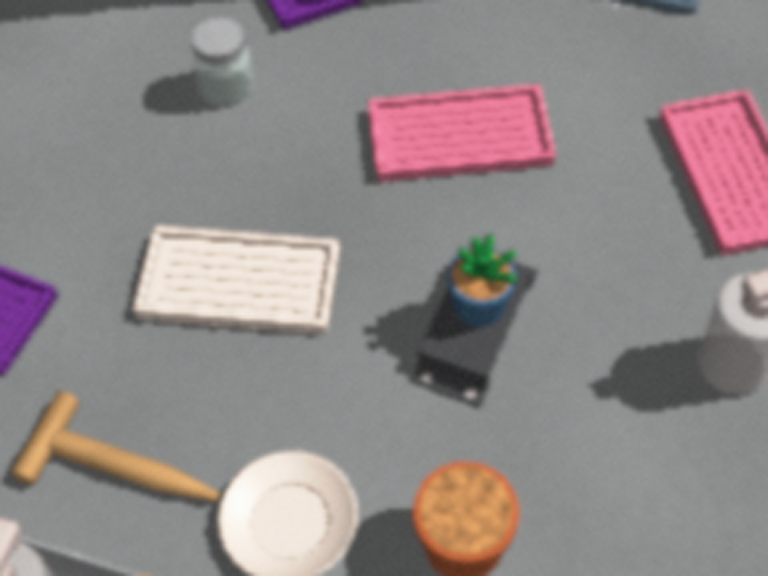

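```bash
cat >> h.py <<'E'
def ray(f,uv,z):
    uv=np.atleast_2d(uv).astype(float);m=f["mtx"]
    d=np.stack([(uv[:,0]-m[0,2])/m[0,0],-(uv[:,1]-m[1,2])/m[1,1],-np.ones(len(uv))],-1)@R.from_quat(f["attitude"]).as_matrix().T
    t=(z-f["xyz"][2])/d[:,2]
    return (f["xyz"]+t[:,None]*d)[:,:2]
def traypose(f,seed=None,zz=18):
    """outline of white region at z=18; returns center, angle of long axis from +y (CCW +)"""
    im=f["image"];hsv=cv2.cvtColor(im,cv2.COLOR_RGB2HSV)
    m=((im.min(-1)>125)&(hsv[...,1]<70)).astype(np.uint8)
    m=cv2.morphologyEx(m,cv2.MORPH_CLOSE,np.ones((5,5)))
    n,l,s,c=cv2.connectedComponentsWithStats(m)
    best=None
    for i in range(1,n):
        w=ray(f,c[i],zz)[0]
        if s[i,4]>500 and 400<w[0]<680 and -450<w[1]<60:
            cs,_=cv2.findContours((l==i).astype(np.uint8),0,cv2.CHAIN_APPROX_NONE)
            q=ray(f,max(cs,key=len)[:,0,:],zz).astype(np.float32)
            r=cv2.minAreaRect(q);b=cv2.boxPoints(r)
            e1,e2=b[1]-b[0],b[2]-b[1];e=e1 if np.hypot(*e1)>np.hypot(*e2) else e2
            if e[1]<0:e=-e
            print("tray",np.round(r[0],1),np.round(r[1],1),"ang",round(float(np.arctan2(-e[0],e[1])),3),s[i,4]); best=(np.array(r[0]),float(np.arctan2(-e[0],e[1])))
    return best
E
python3 - <<'E'
from h import *
t=np.load("top0.npz");s=np.load("scene0.npz")
traypose(t);traypose(s)
o=np.array([160,90])
c=np.array([(250,228),(296,232),(231,379),(277,384)])/3.2+o-.35
w=ray(t,c,4);print(w,w.mean(0))
print("deck corners",ray(t,np.array([(236,236),(308,240),(222,370),(296,376)])/3.2+o-.35,28))
print("tray corn",ray(t,np.array([(405,250),(600,214),(621,316),(427,352)])/3.2+o-.35,18))
o=np.array([150,150])
print("sc screws",ray(s,np.array([(427,378),(470,392)])/3.2+o-.35,4))
print("sc deck",ray(s,np.array([(421,355),(487,372),(527,282)])/3.2+o-.35,28))
print("sc tray",ray(s,np.array([(153,227),(338,240),(328,330),(134,320)])/3.2+o-.35,18))
E
```

```text
tray [ 556.5 -220.7] [ 96.3 172.9] ang 0.214 2141
[[601.76963191   6.18541936]
 [599.25519994 -33.90631474]
 [469.07485571  18.07745624]
 [465.69229324 -21.54850469]] [533.9479952   -7.79798596]
deck corners [[589.1325024   15.70521559]
 [587.23658289 -45.72465018]
 [473.73695117  23.52436516]
 [470.13581881 -38.97310851]]
tray corn [[ 582.78382598 -128.87596887]
 [ 618.79222785 -296.95089211]
 [ 529.88467733 -315.53319857]
 [ 494.65094789 -149.53649407]]
sc screws [[598.61593709 -31.70622699]
 [600.47213436   7.18890302]]
sc deck [[591.51669738 -39.34241676]
 [590.44443934  18.35268163]
 [493.927233    27.79669806]]
sc tray [[ 532.22770109 -314.86428621]
 [ 495.19503869 -148.30304329]
 [ 586.75645845 -125.25516115]
 [ 627.93745068 -290.21719301]]
```

```bash
cat >> h.py <<'E'
def down(phi):
    """tool down, jaw (tool y) along world direction angle phi"""
    y=np.array([np.cos(phi),np.sin(phi),0]);z=np.array([0,0,-1.]);x=np.cross(y,z)
    return R.from_matrix(np.stack([x,y,z],1)).as_quat()
E
python3 - <<'E'
from workcell import *
from h import *
q=get_eef_rot();print(q,R.from_quat(q).as_matrix().round(2).tolist(),get_ft_force())
a=-0.09
for nm,p,phis in (("side",(650,-225,5),(np.pi/2+a,-np.pi/2+a)),("end",(523,-105,5),(a,a+np.pi)),("end0",(510,-330,5),(a,a+np.pi))):
    for ph in phis: 
        s=solve_ik(p,down(ph)); print(nm,ph,None if s is None else np.round(s,2))
for p in ((350,-380,350),(520,-120,380)):
    move_to(p,down(np.pi/2+a) if solve_ik(p,down(np.pi/2+a)) is not None else down(-np.pi/2+a))
f=grab_frame("wrist");cv2.imwrite("pics/w1.png",f["image"][:,:,::-1]);np.savez("w1.npz",**f)
print(f["xyz"],R.from_quat(f["attitude"]).as_matrix().round(2).tolist(),get_position(),get_time())
E
```

```text
[ 9.82855870e-01  1.84373925e-01 -1.94019585e-04 -7.46370259e-04] [[0.93, 0.36, -0.0], [0.36, -0.93, 0.0], [-0.0, -0.0, -1.0]] [-0.08372026 -0.00954413  0.7566182 ]
side 1.4807963267948965 [ 0.64  0.91 -0.6   1.5   0.6   0.91  1.33]
side -1.6607963267948966 [ 0.28  0.83 -0.01  1.53  0.01  0.79 -1.4 ]
end -0.09 [ 0.42  0.67 -0.39  1.94  0.42  0.61 -0.34]
end 3.0515926535897933 [-0.63  1.    1.08  2.   -1.16  0.95 -2.14]
end0 -0.09 [ 0.68  0.74 -0.24  1.75  0.26  0.69  0.2 ]
end0 3.0515926535897933 [ 0.25  0.75  0.34  1.78 -0.38  0.68 -2.42]
[ 438.95097799 -114.3446428   556.46794981] [[0.09, -0.94, -0.32], [1.0, 0.09, 0.03], [-0.0, -0.32, 0.95]] [ 519.50465652 -122.09846113  379.61088813] 3.2167
```

View pics/w1.png

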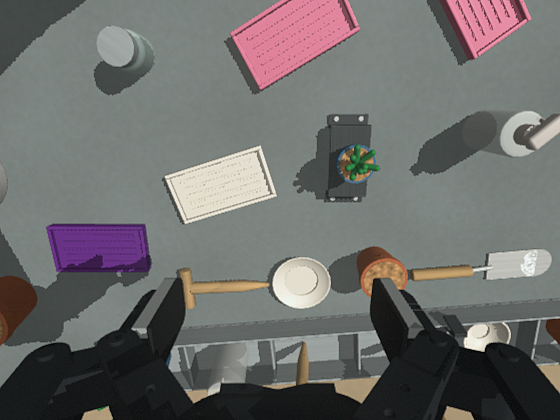

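Run:
```python
from h import *
f=np.load("w1.npz")
traypose(f)
w=ray(f,[(335,118),(362,118),(333,198),(356,198)],4);print(w.round(1).tolist())
im=f["image"][95:235,145:395];cv2.imwrite("pics/w1c.png",cv2.resize(im,None,fx=3.2,fy=3.2,interpolation=cv2.INTER_CUBIC)[:,:,::-1])
```

```text
tray [ 651.7 -172. ] [526.4 291.4] ang -0.599 18853
[[465.6, -22.8], [469.6, 21.0], [600.2, -31.0], [603.9, 9.2]]
```

```bash
true
```

```text
(no output)
```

View pics/w1c.png

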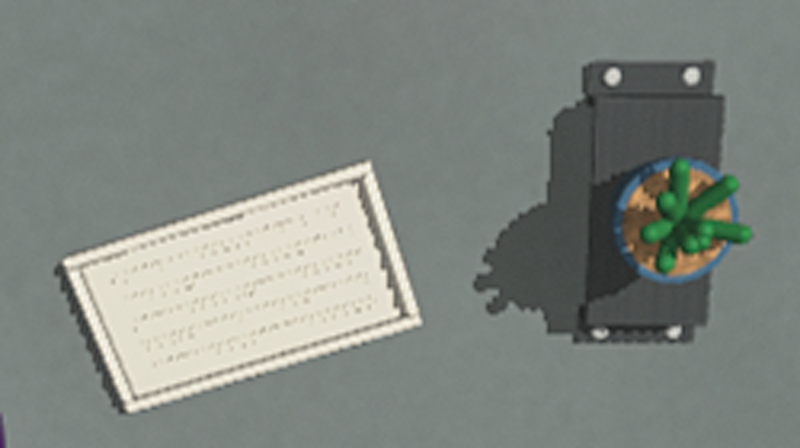

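Run:
```python
from h import *
f=np.load("w1.npz")
o=np.array([145,95]);g=lambda a,z:ray(f,np.array(a)/3.2+o-.35,z)
w=g([(612,76),(691,76),(598,331),(673,331)],4);print(w.round(1).tolist(),w.mean(0))
w=g([(590,96),(723,97),(707,325),(584,327)],28);print(w.round(1).tolist(),w.mean(0))
w=g([(64,262),(370,161),(420,322),(126,412)],18);print(w.round(1).tolist(),w.mean(0))
e=(w[1]-w[0]+w[2]-w[3]);print(np.arctan2(-e[0],e[1]))
```

```text
[[466.3, -21.3], [470.0, 18.7], [600.1, -33.6], [603.9, 7.4]] [535.07956376  -7.21756963]
[[473.6, -36.4], [480.0, 28.4], [595.1, 19.9], [590.3, -44.3]] [534.71338054  -8.11632994]
[[533.1, -312.9], [495.9, -147.6], [582.4, -130.1], [618.6, -295.7]] [ 557.48525029 -221.57437501]
0.21805782435192847
```

```bash
cat >> h.py <<'E'
C=np.array([534.5,-7.8]);A=-0.092
def W(x,y,z):
    return [C[0]+x*np.cos(A)-y*np.sin(A),C[1]+x*np.sin(A)+y*np.cos(A),z]
def toR(w):
    d=np.atleast_2d(w)-C
    return np.stack([d[:,0]*np.cos(A)+d[:,1]*np.sin(A),-d[:,0]*np.sin(A)+d[:,1]*np.cos(A)],1)
E
python3 - <<'E'
from workcell import *
from h import *
gripper_to(0.6)
q=down(np.pi/2+A)
move_to(W(132,-211,120),q)
servo_line(W(132,-211,20),speed=120)
pause(.2);b=get_ft_force()
for z in range(12,-9,-3):
    servo_line(W(132,-211,z),speed=40);pause(.05)
    d=get_ft_force()-b;print(z,get_position()[2].round(1) if hasattr(get_position()[2],'round') else get_position()[2],np.round(d,1))
    if abs(d[2])>3: break
f=grab_frame("wrist");cv2.imwrite("pics/w2.png",f["image"][:,:,::-1])
print(get_time(),get_opening())
E
```

```text
12 11.7 [ 0.7  0.7 -0.1]
9 8.9 [-0.2  0.1  0.2]
6 5.9 [ 0.7  0.5 -0.1]
3 2.9 [ 0.4  0.7 -1.2]
0 -0.2 [ 0.5 -0.3 -0.3]
-3 -3.1 [ 0.5  0.8 -0.6]
-6 -6.1 [ 0.2  1.2 -0.8]
8.2667 0.6001443829449203
```

```bash
true
```

```text
(no output)
```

View pics/w2.png

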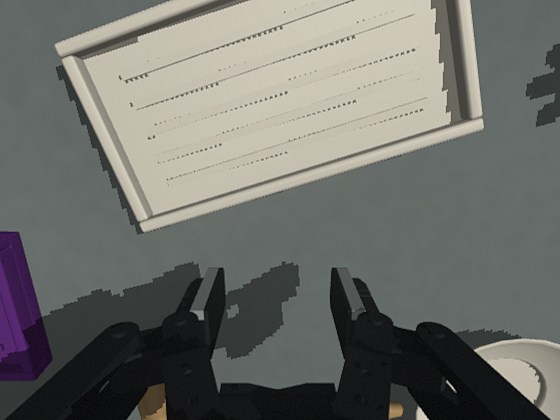

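Run:
```python
from workcell import *
from h import *
servo_line(W(132,-211,-3),speed=40)
for x in (100,80,64):
    servo_line(W(x,-211,-3),speed=45);print(x,np.round(get_ft_force(),1),np.round(get_position(),1))
f=grab_frame("wrist");cv2.imwrite("pics/w3.png",f["image"][:,:,::-1]);np.savez("w3.npz",**f)
f=grab_frame("top");cv2.imwrite("pics/t3.png",f["image"][:,:,::-1]);np.savez("t3.npz",**f)
p=traypose(f)
if p: print(toR(p[0]),p[1]-A)
print(get_time())
```

```text
100 [-0.4 -0.4 -0.9] [ 615.  -227.1   -2.9]
80 [ 0.1  0.8 -0.3] [ 594.8 -225.4   -2.9]
64 [ 0.5 -0.  -0.1] [ 578.7 -223.9   -2.9]
10.575
```

```bash
true
```

```text
(no output)
```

View pics/w3.png

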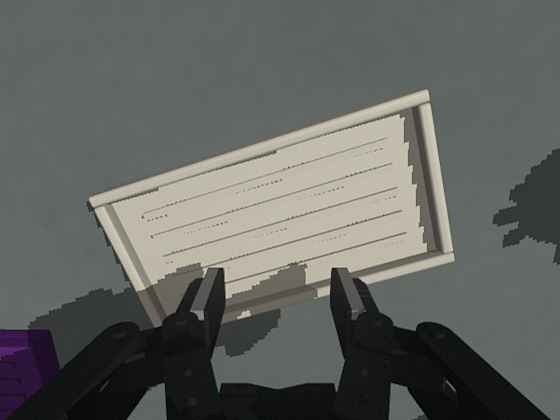

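View pics/t3.png

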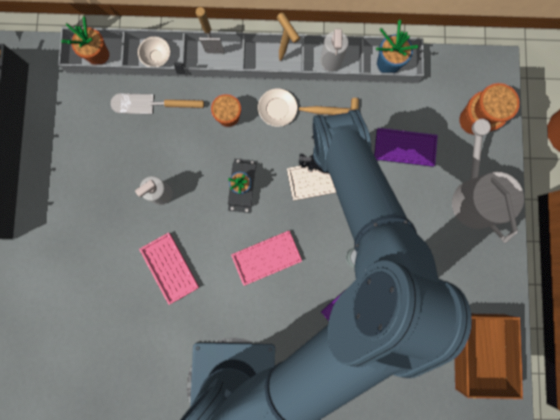

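Run:
```python
from h import *
f=np.load("w3.npz")
w=ray(f,[(91,198),(428,91),(453,257)],18);print(w.round(1).tolist(),toR(w).round(1).tolist(), (w[0]+w[2])/2,toR((w[0]+w[2])/2))
e=w[1]-w[0];print(np.arctan2(-e[0],e[1])-A)
print(toR(np.array([578.7,-223.9])))
# depth of the finger tips
P=cloud(f)
for u,v in((215,272),(210,300),(345,272),(215,290),(345,290)): print(u,v,f["depth"][v,u],P[v,u].round(1),toR(P[v,u][:2]).round(1))
```

```text
[[532.7, -312.4], [497.8, -148.7], [581.6, -131.0]] [[26.2, -303.5], [-23.6, -143.7], [58.2, -118.4]] [ 557.15837712 -221.73603026] [[  42.21691611 -210.94966008]]
0.30217494419565494
[[  63.86624362 -211.12544358]]
215 272 146.48338 [ 565.9 -250.8   43.1] [[  53.6 -239.1]]
210 300 125.09654 [ 566.  -248.6   65.6] [[  53.5 -236.9]]
345 272 146.63902 [ 571.3 -192.6   43. ] [[  53.7 -180.6]]
215 290 132.73834 [ 566.5 -248.2   57.7] [[  53.9 -236.5]]
345 290 131.11539 [ 570.4 -195.7   59.1] [[  53.  -183.8]]
```

Run:
```python
from h import *
f=np.load("w3.npz")
im=f["image"][220:370,150:410];cv2.imwrite("pics/w3c.png",cv2.resize(im,None,fx=3,fy=3,interpolation=cv2.INTER_CUBIC)[:,:,::-1])
P=cloud(f)
for v in range(255,400,10): print(v,[ (int(f["depth"][v,u]),int(P[v,u,2])) for u in (200,207,212,217,221,280)])
m=f["mtx"];Rm=R.from_quat(f["attitude"]).as_matrix()
for z in (-3,10,43):
    c=Rm.T@(np.array([578.7,-223.9,z])-f["xyz"]);print(m[0,0]*c[0]/-c[2]+m[0,2],m[1,1]*-c[1]/-c[2]+m[1,2],-c[2])
print(f["xyz"])
```

```text
255 [(179, 10), (179, 10), (180, 9), (181, 8), (180, 9), (180, 9)]
265 [(181, 10), (181, 10), (179, 12), (180, 11), (180, 11), (182, 9)]
275 [(182, 11), (144, 45), (143, 46), (143, 45), (148, 42), (183, 10)]
285 [(141, 49), (134, 55), (135, 55), (137, 52), (148, 43), (185, 10)]
295 [(128, 62), (128, 61), (127, 62), (137, 53), (148, 44), (182, 15)]
305 [(121, 69), (122, 68), (126, 64), (137, 55), (148, 46), (180, 18)]
315 [(119, 72), (119, 71), (126, 65), (138, 55), (148, 47), (204, 0)]
325 [(118, 74), (121, 72), (126, 67), (137, 58), (206, 0), (206, 0)]
335 [(103, 87), (122, 72), (126, 68), (137, 59), (209, 0), (209, 0)]
345 [(92, 97), (123, 72), (128, 68), (210, 0), (210, 0), (210, 0)]
355 [(89, 101), (89, 101), (126, 70), (214, 0), (213, 0), (212, 0)]
365 [(85, 105), (86, 104), (216, 0), (217, 0), (217, 0), (216, 0)]
375 [(83, 108), (82, 108), (81, 108), (220, 0), (219, 0), (218, 0)]
385 [(80, 111), (79, 111), (79, 111), (221, 0), (88, 104), (223, 0)]
395 [(77, 113), (77, 114), (76, 114), (77, 114), (85, 107), (83, 109)]
277.17434463795547 249.88209854738545 193.4617045276875
277.17144876134626 259.6791775837087 181.13458448206129
277.16195780089294 291.7881733178507 149.8426643662409
[ 497.95229512 -216.51371585  173.8675107 ]
```

```bash
true
```

```text
(no output)
```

View pics/w3c.png

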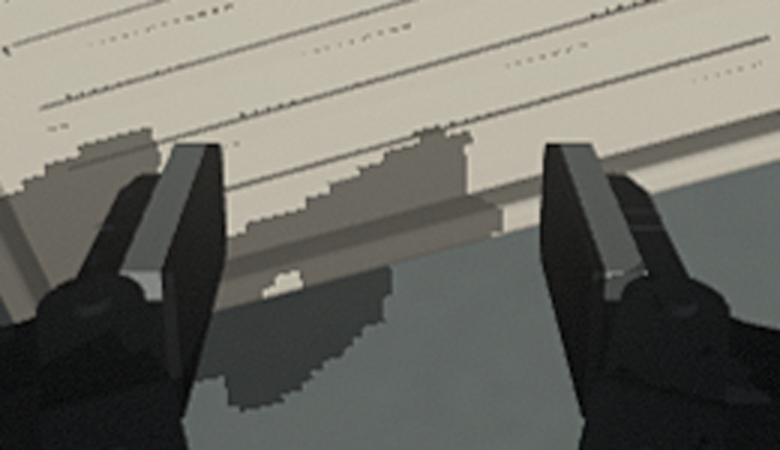

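Run:
```python
from workcell import *
from h import *
servo_line(W(64,-211,20),speed=120)
servo_line(W(134,-211,20),speed=150)
servo_line(W(134,-211,-6),speed=100);pause(.2);b=get_ft_force()
for z in range(-10,-47,-4):
    try: servo_line(W(134,-211,z),speed=50)
    except Exception as e: print(e);break
    pause(.05);d=get_ft_force()-b;print(z,round(get_position()[2],1),np.round(d,1))
    if abs(d[2])>3: break
f=grab_frame("wrist");cv2.imwrite("pics/w4.png",f["image"][:,:,::-1]);np.savez("w4.npz",**f)
f=grab_frame("scene");cv2.imwrite("pics/s4.png",f["image"][:,:,::-1])
P=cloud(np.load("w4.npz"));print(P[275:320:10,221,2].round(),P[275:320:10,212,2].round())
print(get_time(),get_opening())
```

```text
-10 -10.1 [0.5 0.  1.1]
-14 -14.2 [0.3 0.7 0.7]
-18 -18.2 [0.2 1.1 0.5]
-22 -22.2 [ 0.1 -0.3  0. ]
-26 -26.2 [-0.  -0.3  0.7]
-30 -30.2 [ 1.1 -0.8  0.9]
-34 -34.2 [ 0.5 -0.2  0. ]
-38 -36.9 [-1.2  0.   6.5]
[ 8. 11. 11. 13. 14.] [13. 20. 29. 31. 32.]
14.6417 0.6001977865106946
```

```bash
true
```

```text
(no output)
```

View pics/w4.png

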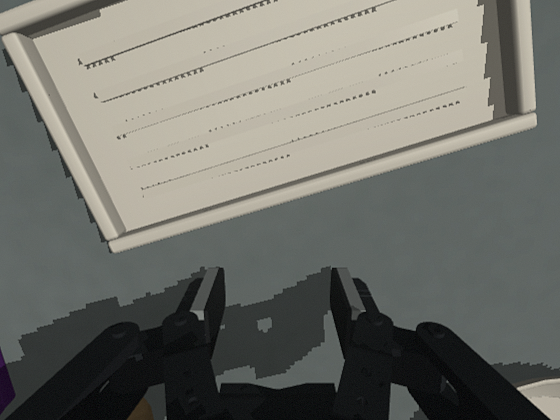

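View pics/s4.png

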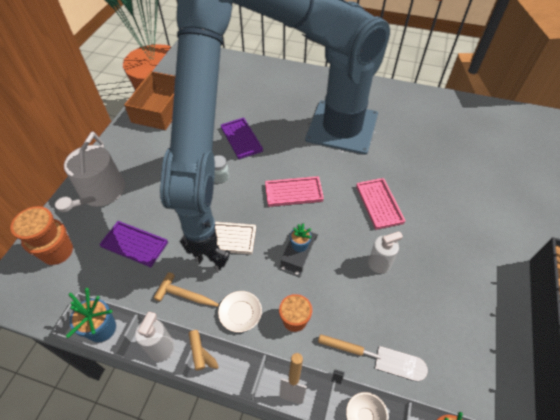

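Run:
```python
from workcell import *
from h import *
servo_line(W(134,-211,-31),speed=60)
for x in (100,80,66):
    servo_line(W(x,-211,-31),speed=45);print(x,np.round(get_ft_force(),1),np.round(get_position(),1))
f=grab_frame("wrist");cv2.imwrite("pics/w5.png",f["image"][:,:,::-1]);np.savez("w5.npz",**f)
for p,ph in ((W(0,-100,-31),A),(W(0,-100,-31),A+np.pi),(W(0,-200,-31),A+np.pi),(W(0,-200,-31),A),(W(0,-320,30),A),(W(0,-320,30),A+np.pi)):
    s=solve_ik(p,down(ph));print(ph,None if s is None else np.round(s,2))
print(get_time())
```

```text
100 [-0.6  0.6 -0.6] [ 614.7 -227.   -31. ]
80 [-0.8 -1.   0. ] [ 594.2 -225.2  -31.1]
66 [ 0.5 -0.1 -0.5] [ 580.2 -223.9  -31.1]
-0.092 [ 0.3   0.72 -0.23  1.94  0.31  0.52 -0.24]
3.049592653589793 [ 0.77  0.92 -0.89  1.91  1.    0.83  2.37]
3.049592653589793 [ 0.94  0.95 -0.89  1.86  0.99  0.86  2.58]
-0.092 [ 0.48  0.74 -0.24  1.89  0.31  0.55 -0.05]
-0.092 [ 0.7   0.69 -0.28  1.76  0.27  0.73  0.19]
3.049592653589793 [-0.19  1.02  1.08  1.82 -1.07  1.03 -1.89]
16.9167
```

```bash
true
```

```text
(no output)
```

View pics/w5.png

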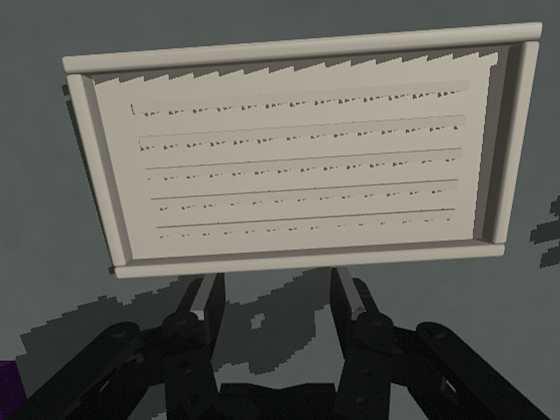

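```bash
cat >> h.py <<'E'
def wtray(f,tag):
    """tray in close wrist view: largest bright blob, quad fit on top outline"""
    im=f["image"];hsv=cv2.cvtColor(im,cv2.COLOR_RGB2HSV)
    cv2.imwrite(f"pics/{tag}.png",im[:,:,::-1]);np.savez(f"{tag}.npz",**f)
E
python3 - <<'E'
from h import *
f=np.load("w5.npz");w=ray(f,[(63,60),(541,26),(505,247),(117,271)],18);r=toR(w);print(r.round(1).tolist(),r.mean(0))
e=r[1]-r[0]+r[2]-r[3];print(np.arctan2(-e[0],e[1]))
E
python3 - <<'E'
from workcell import *
from h import *
servo_line(W(57,-211,-31),speed=40);print(np.round(get_ft_force(),1))
wtray(grab_frame("wrist"),"w6");print(get_time(),get_position())
E
```

```text
[[-31.2, -287.6], [-42.1, -119.7], [41.4, -113.6], [53.0, -281.3]] [   5.27825542 -200.53480374]
0.06704161747321603
[ 0.4  0.5 -0.1]
17.3417 [ 571.36767253 -223.10268388  -31.11432567]
```

```bash
true
```

```text
(no output)
```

View pics/w6.png

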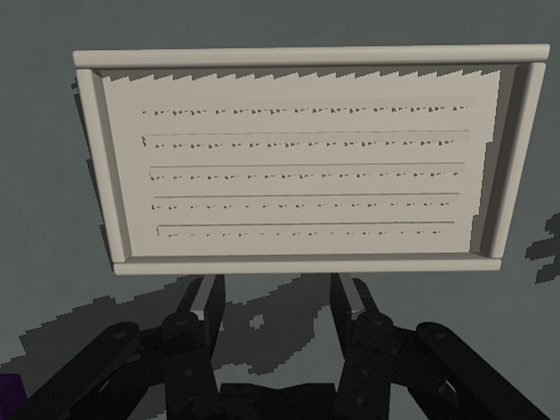

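Run:
```python
from h import *
f=np.load("w6.npz");w=ray(f,[(74,53),(549,46),(500,262),(114,267)],18);r=toR(w);print(r.round(1).tolist(),r.mean(0))
e=r[1]-r[0]+r[2]-r[3];print(np.arctan2(-e[0],e[1]))
```

```text
[[-42.4, -283.2], [-44.8, -115.3], [39.5, -114.2], [42.1, -282.3]] [  -1.39439184 -198.74523325]
0.014869609276347735
```

Run:
```python
from workcell import *
from h import *
servo_line(W(75,-211,-31),speed=60)
servo_line(W(75,-211,80),speed=150)
q=down(A)
move_to(W(-1,-325,80),q)
servo_line(W(-1,-325,-31),speed=80)
print(np.round(get_joint_positions(),2),np.round(get_ft_force(),1))
servo_line(W(-1,-285,-31),speed=60)
wtray(grab_frame("wrist"),"w7");print(get_time(),toR(get_position()[:2]))
```

```text
[ 0.7   0.79 -0.27  1.76  0.33  0.63  0.15] [ 0.2 -0.4  0.4]
22.1583 [[  -1.00408719 -285.31203123]]
```

```bash
true
```

```text
(no output)
```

View pics/w7.png

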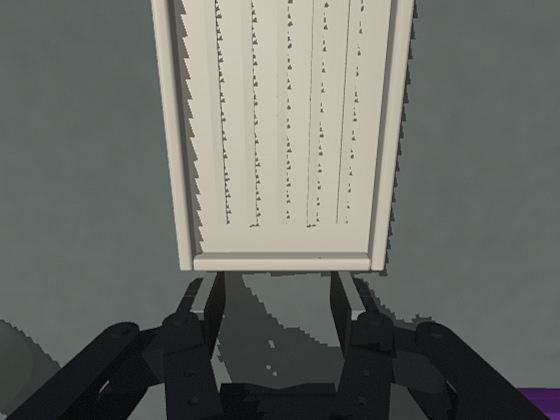

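Run:
```python
from workcell import *
from h import *
servo_line(W(-1,-222,-31),speed=50)
print(np.round(get_ft_force(),1))
wtray(grab_frame("wrist"),"w8");print(get_time(),toR(get_position()[:2]))
```

```text
[-0.  -0.2 -0.8]
23.6167 [[  -0.9665065  -222.11418452]]
```

```bash
true
```

```text
(no output)
```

View pics/w8.png

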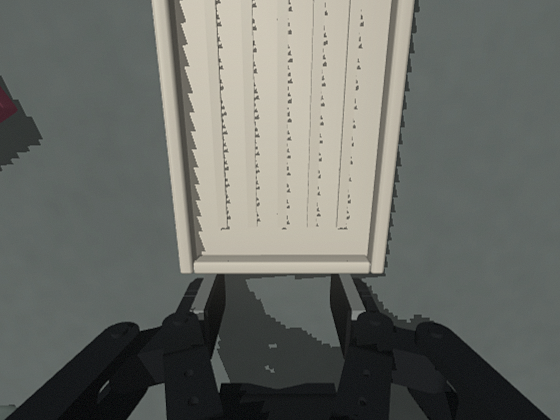

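Stable two-point push; the tray's tail edge (row 270) stays square to the fingers. Continuing into the passage with force checks.

Run:
```python
from workcell import *
from h import *
for y in (-195,-170,-145,-120,-103):
    servo_line(W(-1,y,-31),speed=45)
    F=get_ft_force();print(y,np.round(F,1),toR(get_position()[:2]).round(1))
    if np.hypot(F[0],F[1])>12: break
wtray(grab_frame("wrist"),"w9");wtray(grab_frame("scene"),"s9");wtray(grab_frame("top"),"t9");print(get_time())
```

```text
-195 [-0.   0.7  0.3] [[  -1.  -194.6]]
-170 [ 0.1 -0.9 -0. ] [[  -0.9 -169.7]]
-145 [ 1.1 -0.7 -0.2] [[  -0.9 -144.6]]
-120 [-0.6  0.5 -0. ] [[  -0.9 -119.6]]
-103 [0.1 0.5 0.3] [[  -1.  -102.3]]
27.1667
```

```bash
true
```

```text
(no output)
```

View pics/w9.png

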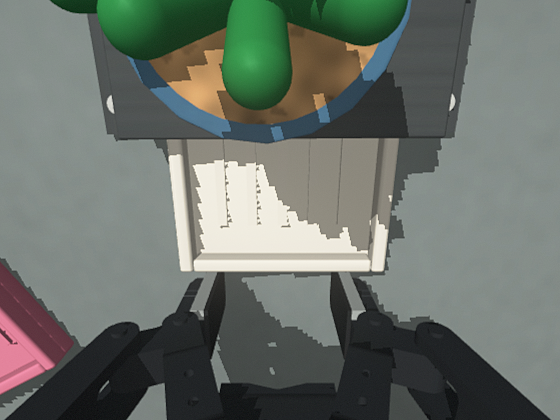

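View pics/s9.png

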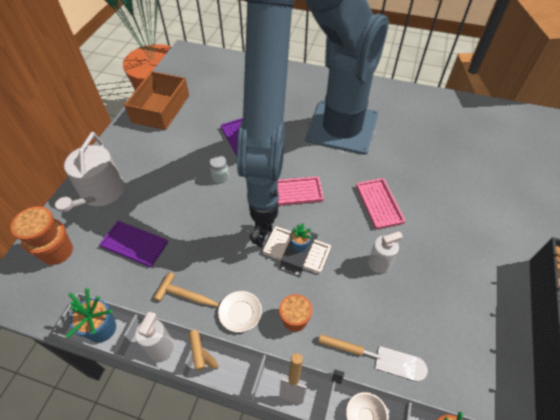

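Run:
```python
from h import *
f=np.load("w9.npz")
print("tail",toR(ray(f,[(181,270),(384,270)],16)).round(1).tolist(),"tray sides",toR(ray(f,[(170,150),(397,140)],18)).round(1).tolist())
print("deck edge",toR(ray(f,[(106,136),(456,136)],28)).round(1).tolist())
```

```text
tail [[-43.1, -90.1], [47.4, -89.8]] tray sides [[-41.9, -36.9], [45.8, -32.9]]
deck edge [[-60.7, -30.8], [62.8, -30.5]]
```

```bash
python3 - <<'E'
from workcell import *
from h import *
servo_line(W(-1,-96.8,-31),speed=25)
pause(.2);print(np.round(get_ft_force(),1),toR(get_position()[:2]))
wtray(grab_frame("wrist"),"w10")
servo_line(W(-1,-125,-31),speed=60)
servo_line(W(-1,-150,120),speed=150)
move_to([400,-380,330],down(A))
wtray(grab_frame("top"),"t11");wtray(grab_frame("scene"),"s11")
print(get_time())
E
python3 - <<'E'
from h import *
f=np.load("w10.npz")
im=f["image"];print(im.shape)
for n,(u,v) in (("t11",(245,180)),("s11",(295,248))):
    i=np.load(n+".npz")["image"][v-65:v+65,u-90:u+90]
    cv2.imwrite(f"pics/{n}c.png",cv2.resize(i,None,fx=4,fy=4,interpolation=cv2.INTER_CUBIC)[:,:,::-1])
E
```

```text
[-0.4 -1.   0.5] [[ -0.96884548 -96.71445508]]
30.95
(420, 560, 3)
```

```bash
true
```

```text
(no output)
```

View pics/t11c.png

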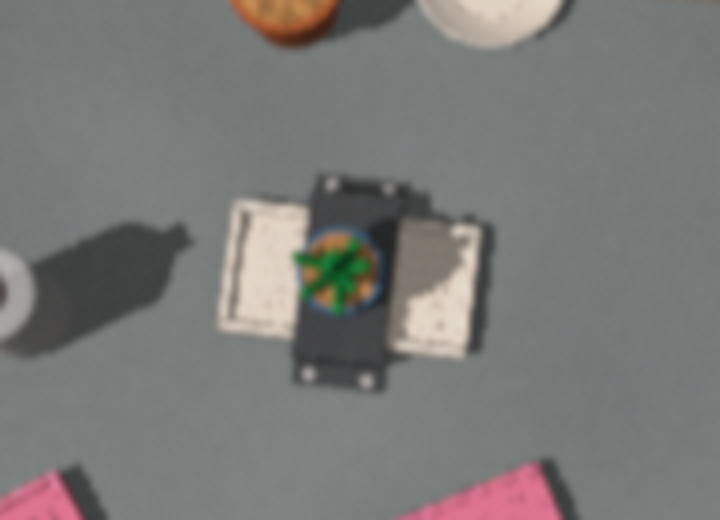

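View pics/s11c.png

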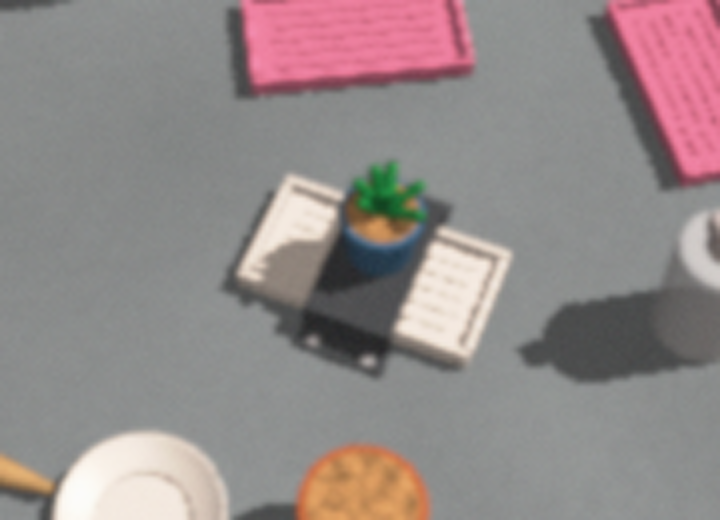

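View pics/t11.png

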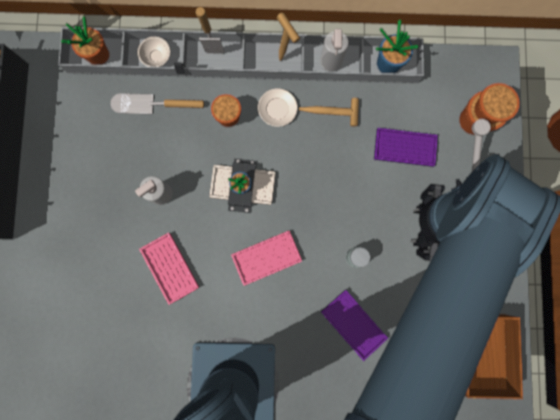

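Run:
```python
from h import *
for n,o,c,s in (("t11",(155,115),[(236,199),(486,224),(467,357),(218,331)],[(332,184),(389,188),(308,373),(367,380)]),("s11",(205,183),[(290,175),(512,252),(462,367),(236,278)],None)):
    f=np.load(n+".npz");r=toR(ray(f,np.array(c)/4+o-.375,18));print(n,r.round(1).tolist(),r.mean(0).round(1))
    if s: print("riser",toR(ray(f,np.array(s)/4+o-.375,4)).mean(0).round(1))
f=np.load("w10.npz")
a,b=np.load("top0.npz")["image"].astype(int),np.load("t11.npz")["image"].astype(int)
d=(abs(a-b).max(-1)>60);d[:,400:]=0;d[300:]=0
n,l,s,c=cv2.connectedComponentsWithStats(d.astype(np.uint8));print([(c[i].round().tolist(),int(s[i,4])) for i in range(1,n) if s[i,4]>5])
```

```text
t11 [[45.2, 83.2], [48.0, -89.5], [-45.1, -87.2], [-47.0, 83.3]] [ 0.3 -2.6]
riser [0.1 0.4]
s11 [[-45.1, -82.5], [-45.1, 86.3], [53.1, 83.9], [48.6, -83.6]] [2.9 1. ]
[([320.0, 178.0], 1862), ([221.0, 182.0], 527), ([263.0, 188.0], 570)]
```

Tray centred within about 3 mm; only the tray's pixels changed. Handing in.

```bash
python3 -c "
from workcell import *
finish_job();print(get_time())"
```

```text
the job is handed in; nothing more can be done
the job is handed in; nothing more can be done
```

The tray is centred and square under the riser, and I handed the job in at about 31 s. No verdict was reported.

**What I did:** I pushed the tray's far long side with two spread fingertips, which squared it with the passage and put it in line. Then I pushed its right-hand end along the passage until it stuck out equally at both sides, and withdrew the arm.

**Last checks:**

| Check | Result |
|---|---|
| Tray middle, top camera | about 0 mm across, −3 mm along (riser itself measures 0 / 0) |
| Tray middle, scene camera | about +3 mm across, +1 mm along |
| Tray angle | square to within about 0.02 rad |
| Other things on the shelf | in the top view, only the tray's old and new spots changed; the right-hand and front parts, under the arm, were not compared |
| Force while pushing | no reading above about 1.5 N |

The two cameras differ by about 3 mm, both well inside the 12 mm limit.

**What disagreed:** The real fingertips were well short of where the reported TCP said. At 0.6 opening they touched the shelf when the TCP read z = −37 mm, far more than the stated 13 mm swing explains. My first side push therefore passed over the tray without touching it. I found the shelf by feel, at 6.5 N, and worked from that height.

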